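# Change the cutter set on an upright milling arbor

### The job

Change the cutter on the arbor that stands upright in the grey clamping fixture: first lift off the wide worn cutter and lay it flat in the empty half of the blue tray, beside the dull cutter already there. Then build the new set on the arbor in this order, each part pushed down fully home before the next: the plain spacer ring, the narrow toothed cutter, and last the slotted clamp ring. Cutters and rings are hard and brittle, so set everything down instead of dropping it, and leave it all released and lying flat.

Things in the scene. Friction and masses are not known exactly. Their poses are not given: they have to be found in the camera images.
- fixture: Grey fixture, fixed, with an upright steel arbor in its middle. Foot 100 x 110 mm, 24 mm high with its screws; block 64 x 70 mm to 48 mm height. Arbor: shoulder 34 mm diameter (48 mm below z 52 mm), its flat top, the seat, at z 62 mm; pilot 20 mm diameter straight to 87 mm, then a cone to 13 mm at the top, z 92 mm. Bores have 2 mm play all round. Origin: arbor axis at bench height; z up.
- tray: Blue open tray, fixed, outside 135 mm (its x) by 220 mm (its y; rim 3 mm wider), 45 mm high; walls and floor 4 mm thick. Origin: centre of its underside. A loose dull cutter (63 mm diameter, 14 mm thick) lies in the half towards its +y, 50 to 66 mm from the middle. The half towards -y is empty: the worn cutter goes there, its centre about 52 mm from the middle.
- wide_cutter: The worn cutter: dark steel toothed wheel, 63 mm diameter, 20 mm thick, about 0.4 kg, at the start flat on the seat of the arbor (underside at z 62 mm); through bore 24 mm. Origin: centre of its underside; z axis up. 
- spacer: Plain bright steel ring without teeth or notches, 40 mm outside diameter, 12 mm thick, lying flat on the bench; through bore 24 mm. Origin: centre of its underside; z axis up. First on the arbor, underside then at z 62 mm.
- narrow_cutter: The new cutter: bright steel toothed wheel, 63 mm diameter, 8 mm thick, lying flat on the bench; through bore 24 mm. Origin: centre of its underside; z axis up. Second on the arbor, underside then at z 74 mm.
- clamp_ring: Dark steel ring, 46 mm outside diameter, 12 mm thick, four notches in its rim, upper edge bevelled; lies flat on the bench, bevel up; through bore 24 mm. Origin: centre of its underside; z axis up. Last on the arbor, underside then at z 82 mm. (A bright 52 mm ring with an orange cage is a ball bearing, not part of the set.)
Mind the look-alikes: they are no part of the job. What is shaped like the narrow_cutter but pink or purple is not meant. Leave any purple look-alike of the wide_cutter alone.

How it is judged:
On the way, in this order (a step that is already met when the one before it is completed fails the run):
1. the wide worn cutter lies flat and released in the empty half of the tray (linear speed of wide_cutter below 0.02 m/s and angular speed of wide_cutter below 0.3 rad/s and contact force between wide_cutter and the fingers below 0.1 N and angle between wide_cutter's own z axis and vertical below 0.1 rad and x of wide_cutter in the frame of tray between -0.05 and 0.05 m and y of wide_cutter in the frame of tray between -0.085 and 0.012 m and z of wide_cutter in the frame of tray between 0 and 0.008 m), for 0.2 s.
2. the spacer is home on the arbor's seat, released (linear speed of spacer below 0.02 m/s and angular speed of spacer below 0.3 rad/s and contact force between spacer and the fingers below 0.1 N and angle between spacer's own z axis and vertical below 0.1 rad and horizontal distance between spacer and fixture below 0.004 m and z of spacer in the frame of fixture between 0.0595 and 0.0645 m), for 0.2 s.
3. the narrow cutter is home on the spacer, released (linear speed of narrow_cutter below 0.02 m/s and angular speed of narrow_cutter below 0.3 rad/s and contact force between narrow_cutter and the fingers below 0.1 N and angle between narrow_cutter's own z axis and vertical below 0.1 rad and horizontal distance between narrow_cutter and fixture below 0.004 m and z of narrow_cutter in the frame of fixture between 0.0715 and 0.0765 m), for 0.2 s.
4. the clamp ring is home on the narrow cutter, released (linear speed of clamp_ring below 0.02 m/s and angular speed of clamp_ring below 0.3 rad/s and contact force between clamp_ring and the fingers below 0.1 N and angle between clamp_ring's own z axis and vertical below 0.1 rad and horizontal distance between clamp_ring and fixture below 0.004 m and z of clamp_ring in the frame of fixture between 0.0795 and 0.0845 m), for 0.2 s.
At the end, for the whole second after the job is handed in: Wide cutter flat on the tray floor, centre at tray y -85 to 12 mm. Spacer, narrow cutter, clamp ring on the arbor in this order, each within 4 mm of its axis, level within 0.1 rad, undersides at 62, 74, 82 mm above the bench (2.5 mm either way). All released and at rest (all of step 1 and all of step 2 and all of step 3 and all of step 4); the robot touches nothing.
It fails at once if the wide cutter is dropped (moves faster than 0.7 m/s out of the fingers: a fall of about 25 mm) (linear speed of wide_cutter above 0.7 m/s and contact force between wide_cutter and the fingers below 0.1 N).
It fails at once if the spacer is dropped (moves faster than 0.7 m/s out of the fingers: a fall of about 25 mm) (linear speed of spacer above 0.7 m/s and contact force between spacer and the fingers below 0.1 N).
It fails at once if the narrow cutter is dropped (moves faster than 0.7 m/s out of the fingers: a fall of about 25 mm) (linear speed of narrow_cutter above 0.7 m/s and contact force between narrow_cutter and the fingers below 0.1 N).
It fails at once if the clamp ring is dropped (moves faster than 0.7 m/s out of the fingers: a fall of about 25 mm) (linear speed of clamp_ring above 0.7 m/s and contact force between clamp_ring and the fingers below 0.1 N).
It also fails if it takes over 102 s, if anything falls off the work surface, if the arm or the gripper's body presses on something with over 40 N, if the wrist force passes 120 N, or if a joint passes its speed limit or range.

### The arm

A 7-joint arm with a two-finger parallel gripper is mounted at the origin on the work surface. World frame = base frame: x ahead of the robot, y to its left, z up, the work surface at z = 0. Lengths are in m, angles in rad, forces in N, time in s.
With the tool pointing down it reaches from about 0.4 to 0.85 m from the base axis. Payload 10.4 kg.
Tool frame: the origin (TCP) lies at the very end of the fingers, on their centre line; the grasp point (between the pads) lies 19 mm behind it; z points along the fingers, y is the line along which they close (so a half turn about z gives the same grasp; the last joint's range is limited). The gripper opens to 85 mm and grips with 20 to 120 N. Pads are 22 mm wide; open, the fingers measure 114 mm over their backs; the gripper's body (76 mm by 85 mm) begins 54 mm behind the grasp point. The pads swing forward as they close: fully open they stand 13 mm farther back than shut.
Start: joints at [1.144, 0.332, -0.065, 1.46, 0.022, 1.35, -0.088], TCP at [0.246, -0.575, 0.231] pointing down, gripper open.
Joint ranges: [-2.6, 2.6], [-0.5, 2.12], [-1.47, 1.34], [0.16, 2.42], [-1.27, 4.41], [0.06, 2.06], [-2.6, 2.6]. Speed limits (rad/s): [2.22, 2.22, 2.79, 2.79, 3.14, 3.14, 3.14].

### API

Orientations are given as a unit quaternion [x, y, z, w].
In Python, from workcell import manip gives the robot as it stands.
- The arm moves only by the tool nudge_tcp, called after "Call:" as a command line: name --pt "numbers of a row" for each row, then --argument value for the rest. Schema: {"type":"object","properties":{"ticks":{"type":"array","items":{"type":"object","properties":{"drx":{"type":"number"},"dry":{"type":"number"},"drz":{"type":"number"},"dx":{"type":"number"},"dy":{"type":"number"},"dz":{"type":"number"},"aperture":{"type":"number"}},"additionalProperties":false,"required":["aperture"]},"minItems":1,"maxItems":20},"clamp_n":{"type":"number"},"only":{"type":"string"},"quiet":{"type":"boolean"},"lines":{"type":"string"}},"required":["ticks"],"additionalProperties":false}. ticks is a list of rows, 1 to 20 of them, each an object with the fields drx, dry, drz (a rotation vector in parts of the range, where 1.0 means pi/2 rad), dx, dy, dz (the shift in parts of the range, where 1.0 means 0.5 m), aperture (the opening from 0.0 (shut) to 1.0 (fully open)); a field left out counts as zero (the opening has to be given); each row is the pose to reach, as a shift and turn from the pose commanded when the call began, along the tool's axes at that moment; what a row does not reach only later rows make up. A row lasts 1/8 s, in which the tool goes at most 0.0625 m and 0.188 rad, less where a joint would pass 70% of its speed; a pose out of reach is approached as far as the arm can. The fingers move at their own pace and stop on an object; clamp_n is the grip in N (left out, the last holds). Time passes only in rows, so rows that do not move let the fingers close. The tool returns the time, the measured TCP pose, the force, the opening and the grip force at its end. only (a regular expression) keeps the lines of the reply that match it, lines (a string "A,B") keeps lines A to B, and quiet returns only ok. A shift or turn number past 1, either way, is cut back to 1. Input that does not fit is refused with a message, and nothing moves.
- manip.get_obs(): the state, without advancing time (a new reading comes with each control period).
- manip.camera(name): name is "side" or "top"; returns the picture (420x560x3 uint8, blue, green, red); there is no depth.
- manip.calibration(name): a dict with "fx", "fy", "cx", "cy" (pixels), "world_from_camera" (4x4, takes a point from camera to world coordinates). Camera axes: x right, y up, looking along -z (the intrinsics and any distortion apply to the point x, -y, -z); pixel columns grow to the right and rows downward; lengths in m; the calibration is good to about 2 mm. A picture is of the moment at which its call begins. calibration takes no time and is no camera call.
- manip.hand_in(): hands the job in; it is judged then, once.
Trained networks look in the newest picture that a camera, given by its name, has taken for a name from the list of things; names that differ only in an ending like _2 or _b are one class to them, and where a whole thing is asked for, a point or a joint stands for the part that bears it (a point fixed in the world has none). Each returns a list of dicts, best first, with "confidence" (0 to 1); they miss things now and then, are a little off and sometimes report something else, mostly with a low value. They report only what shows in the picture. A call takes as long as a camera call. They do not tell look-alikes from the thing itself.
- manip.outline_of(camera, thing): "mask" (420x560 bool, what is visible of it) and "bbox" ([left, top, right, bottom] in pixels, round what is visible of it).
The state is a dict: "clock": time; "joint_pos": joint angles; "joint_velocities": joint speeds; "tau": joint torques, N m; "position": TCP position; "ee_rot": TCP orientation; "ft_force": force on the tool from outside, world axes, zero at the start; "torque": the same for the moment, N m; "grip_width": opening from 0.0 (shut) to 1.0 (fully open); "grasp_force": force on a finger pad.
Only numpy, scipy, OpenCV 4.12 (cv2) and the standard library are available. Lean on these libraries where they do the work, as an engineer would, in place of code of your own. Each camera call takes 0.05 s, during which the arm holds its last target. There are 200 camera calls.

## Working session

There is one attempt and no reset: what is moved stays moved. The work goes in short steps, Python scripts to look and compute and a tool call to move; the robot and the scene stay as the last step left them, time stands still between calls to the robot, and variables do not carry over. Pictures are saved under pics/ and viewed, at most 14 in all, crops included, and the job is handed in when it is done.

```bash
mkdir -p pics; ls; python3 - <<'E'
from workcell import manip
import cv2
for c in("top","side"):
    cv2.imwrite(f"pics/{c}0.png",manip.camera(c)); print(c,manip.calibration(c))
print(manip.get_obs())
E
```

```text
pics
top {'fx': 395.13930917574294, 'fy': 395.13930917574294, 'cx': 280.3717947634854, 'cy': 210.89352546722193, 'world_from_camera': array([[ 0.02298746,  0.99792734, -0.0601049 ,  0.47069288],
       [-0.99945132,  0.02150532, -0.02519094,  0.00533891],
       [-0.02384616,  0.06065099,  0.99787415,  0.84264343],
       [ 0.        ,  0.        ,  0.        ,  1.        ]])}
side {'fx': 382.1380691786303, 'fy': 382.1380691786303, 'cx': 279.8053303252724, 'cy': 213.44617886682036, 'world_from_camera': array([[-0.88258753,  0.26308492, -0.38964802,  0.20520566],
       [-0.46961041, -0.453686  ,  0.757387  ,  0.60542033],
       [ 0.02247925,  0.85144309,  0.52396502,  0.48406053],
       [ 0.        ,  0.        ,  0.        ,  1.        ]])}
{'clock': 0.1, 'joint_pos': array([ 1.14438346,  0.3328191 , -0.06471043,  1.46085849,  0.02158363,
        1.34995488, -0.0885103 ]), 'joint_velocities': array([-0.00030069, -0.00058896,  0.00042985, -0.00273904,  0.00055304,
       -0.00128467, -0.00023517]), 'tau': array([ 3.56207398e-03, -6.26746631e+01,  5.08512743e-02, -3.92427850e+01,
        1.64547062e-02,  6.93441922e-03, -6.57138958e-05]), 'position': array([ 0.24544578, -0.57440024,  0.23058848]), 'ee_rot': array([ 9.79684302e-01,  2.00544800e-01, -1.56214720e-04, -6.54140342e-04]), 'ft_force': array([-0.26603365,  0.02504122,  0.45389939]), 'torque': array([0.01481411, 0.01158158, 0.0048996 ]), 'grasp_force': 0.0, 'grip_width': 0.9972510790262417}
```

View pics/top0.png

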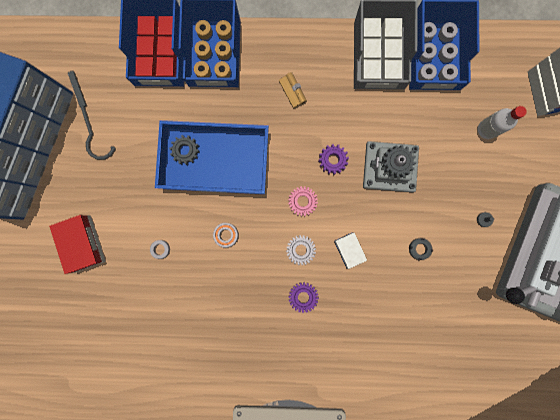

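View pics/side0.png

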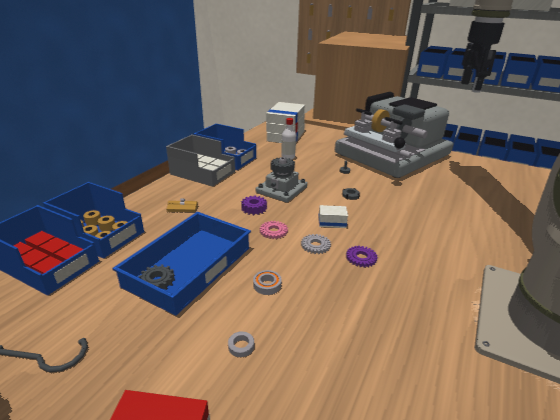

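Top view: tray at (213,158) with the dull cutter at (185,151); worn cutter on the arbor at (400,160). Candidates:
- wide cutter: dark on arbor (400,160), chosen; the purple one (333,159) and the dull one in the tray (185,151) are not meant.
- narrow cutter: bright (301,250), chosen; pink (302,202) and purple (303,297) are not.
- spacer: plain ring (160,250), chosen; the orange-caged bearing (225,235) is not.
- clamp ring: dark notched ring (420,249), chosen; the small dark knob (485,219) is not.

```bash
cat > h.py <<'E'
import numpy as np, cv2
from workcell import manip
from scipy.spatial.transform import Rotation as R
def ray(c,uv):
    k=manip.calibration(c);T=k["world_from_camera"]
    d=np.array([(uv[0]-k["cx"])/k["fx"],-(uv[1]-k["cy"])/k["fy"],-1.])
    return T[:3,3],T[:3,:3]@d
def at(c,uv,z):
    o,d=ray(c,uv);return (o+d*(z-o[2])/d[2])[:2]
def proj(c,p):
    k=manip.calibration(c);T=k["world_from_camera"]
    q=T[:3,:3].T@(np.asarray(p,float)-T[:3,3])
    return np.array([k["cx"]+k["fx"]*q[0]/-q[2],k["cy"]-k["fy"]*q[1]/-q[2]])
def find(c,thing,z):
    for r in manip.outline_of(c,thing):
        m=r["mask"]
        if not m.any(): continue
        b=r["bbox"];v,u=np.nonzero(m)
        h=cv2.convexHull(np.c_[u,v].astype(np.int32))
        M=cv2.moments(h)
        uv=(M["m10"]/max(M["m00"],1e-9),M["m01"]/max(M["m00"],1e-9))
        print(c,thing,round(r["confidence"],2),"uv",np.round(uv,1),"bbox",b,"n",m.sum(),"xy",np.round(at(c,uv,z),4))
def go(p,yaw=None):
    "shift in tool axes from the present pose to world p"
    o=manip.get_obs();Q=R.from_quat(o["ee_rot"])
    print("pos",o["position"].round(4),"ydir",Q.as_matrix()[:,1].round(3),"zdir",Q.as_matrix()[:,2].round(3),"shift",Q.inv().apply(np.array(p)-o["position"]).round(4))
E
python3 - <<'E'
from h import *
for c in("top","side"):
    for t,z in (("wide_cutter",.072),("spacer",.006),("narrow_cutter",.004),("clamp_ring",.006),("tray",.045),("fixture",.03)): find(c,t,z)
im=cv2.imread("pics/top0.png")
def cr(u,v,s=40): return cv2.resize(im[v-s:v+s,u-s:u+s],(390,290),interpolation=cv2.INTER_CUBIC)
cv2.imwrite("pics/crops.png",np.vstack([np.hstack([cr(395,162),cr(301,250)]),np.hstack([cr(160,250),cr(420,249)])]))
for p in ((0.246,-.575,.231),): print(proj("top",p))
go((.5,-.3,.2))
E
```

```text
top wide_cutter 0.83 uv [333.5 158.4] bbox [319.0, 143.9, 346.4, 171.8] n 527 xy [ 0.6226 -0.0772]
top wide_cutter 0.66 uv [398.4 160.6] bbox [382.8, 146.2, 414.3, 175.1] n 738 xy [ 0.6206 -0.2038]
top spacer 0.77 uv [159.5 248.7] bbox [150.3, 240.1, 167.2, 259.5] n 250 xy [0.435  0.2814]
top narrow_cutter 0.85 uv [303.6 297.3] bbox [289.1, 283.4, 318.7, 316.2] n 597 xy [ 0.3409 -0.0263]
top narrow_cutter 0.79 uv [302.1 200.9] bbox [286.0, 190.7, 314.0, 213.9] n 474 xy [ 0.5436 -0.0193]
top narrow_cutter 0.75 uv [300.9 249.4] bbox [285.5, 235.5, 315.7, 262.3] n 579 xy [ 0.4407 -0.0188]
top tray 0.9 uv [211.8 156.5] bbox [153.8, 117.7, 268.8, 190.8] n 7134 xy [0.6273 0.1684]
top fixture 0.83 uv [390.7 166. ] bbox [362.5, 138.5, 419.4, 190.3] n 1788 xy [ 0.6172 -0.1995]
side wide_cutter 0.91 uv [253.3 204.5] bbox [243.0, 195.4, 267.6, 215.9] n 397 xy [0.5776 0.0062]
side wide_cutter 0.68 uv [281.9 165.5] bbox [267.9, 154.6, 294.2, 175.1] n 330 xy [ 0.6183 -0.2019]
side spacer 0.94 uv [240.4 343.9] bbox [228.0, 330.0, 251.0, 358.9] n 465 xy [0.4339 0.2811]
side narrow_cutter 0.92 uv [272.7 229.3] bbox [256.0, 219.3, 284.3, 245.4] n 379 xy [ 0.5441 -0.0204]
side narrow_cutter 0.7 uv [315.1 243.7] bbox [303.7, 234.0, 329.9, 255.2] n 451 xy [ 0.4393 -0.0178]
side narrow_cutter 0.61 uv [361.  256.2] bbox [344.3, 245.2, 376.0, 266.3] n 493 xy [ 0.3401 -0.0245]
side clamp_ring 0.54 uv [350.  193.4] bbox [342.6, 190.3, 356.7, 202.4] n 165 xy [ 0.448  -0.2673]
side tray 0.66 uv [182.4 261.2] bbox [114.1, 208.9, 248.2, 314.2] n 7120 xy [0.6066 0.2045]
side fixture 0.87 uv [281.4 182.3] bbox [257.6, 156.5, 308.9, 203.6] n 1035 xy [ 0.6124 -0.1903]
side fixture 0.27 uv [240.7 344.3] bbox [228.9, 332.2, 254.2, 359.9] n 399 xy [0.4217 0.2979]
[680.41250272 396.71861905]
pos [ 0.2456 -0.5748  0.2313] ydir [ 0.393 -0.92   0.   ] zdir [-0. -0. -1.] shift [ 0.3419 -0.1527  0.0313]
```

View pics/crops.png

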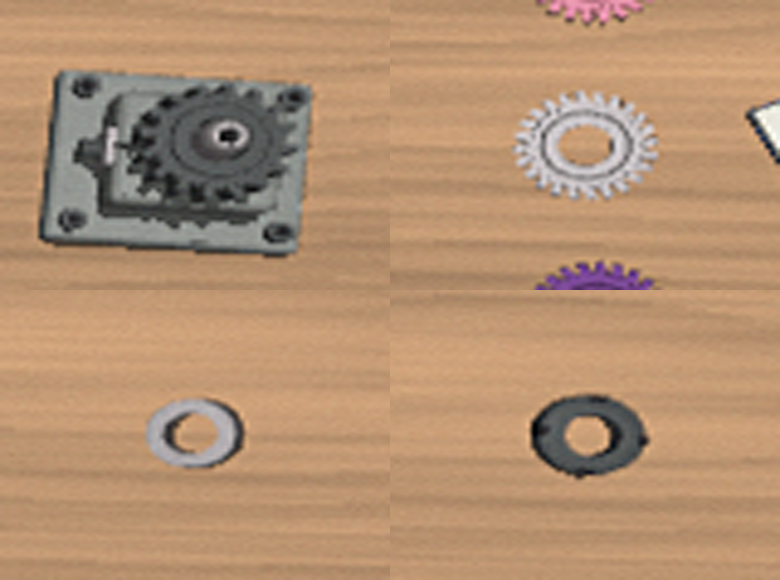

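The crops confirm the choices: a dark toothed wheel on the arbor, the bright toothed cutter, the plain ring and the dark notched ring. Next I refine the positions.

```bash
python3 - <<'E'
from h import *
def seg(c,u,v,s,z,name):
    im=cv2.imread(f"pics/{c}0.png")[v-s:v+s,u-s:u+s]
    S=cv2.cvtColor(im,cv2.COLOR_BGR2HSV)[...,1]
    m=(S<70).astype(np.uint8)
    n,l,st,ce=cv2.connectedComponentsWithStats(m)
    i=1+np.argmax(st[1:,4]);vv,uu=np.nonzero(l==i)
    h=cv2.convexHull(np.c_[uu,vv].astype(np.int32));M=cv2.moments(h)
    uv=(M["m10"]/M["m00"]+u-s,M["m01"]/M["m00"]+v-s)
    b=st[i]; print(name,c,np.round(uv,1),"wh",b[2:4],"xy",at(c,uv,z).round(4))
seg("top",301,250,22,.004,"narrow");seg("side",316,243,18,.004,"narrow")
seg("top",160,250,18,.006,"spacer");seg("side",241,344,20,.006,"spacer")
seg("top",420,249,18,.006,"clamp");seg("side",351,193,12,.006,"clamp")
print("arbor tip top cam",at("top",(401.6,159.6),.092),"cutter face",at("top",(400.1,160.6),.082))
im=cv2.imread("pics/side0.png")[140:210,245:320]
cv2.imwrite("pics/arb.png",cv2.resize(im,None,fx=8,fy=8,interpolation=cv2.INTER_CUBIC))
r=manip.outline_of("top","tray")[0]["mask"].astype(np.uint8)
v,u=np.nonzero(r);q=cv2.minAreaRect(np.c_[u,v].astype(np.float32));print(q)
for p in cv2.boxPoints(q): print(p.round(1),at("top",p,.045).round(4))
q=cv2.imread("pics/top0.png")[105:205,140:285];cv2.imwrite("pics/tray.png",cv2.resize(q,None,fx=5,fy=5))
E
```

```text
narrow top [300.7 249.7] wh [30 30] xy [ 0.44   -0.0183]
narrow side [315.5 243.6] wh [30 20] xy [ 0.4387 -0.0186]
spacer top [159.4 249. ] wh [20 19] xy [0.4344 0.2816]
spacer side [240.8 343.7] wh [27 26] xy [0.4335 0.2806]
clamp top [420.3 248.7] wh [24 22] xy [ 0.4483 -0.268 ]
clamp side [350.8 193.1] wh [17 11] xy [ 0.4467 -0.2699]
arbor tip top cam [ 0.61874137 -0.20438889] cutter face [ 0.61871158 -0.20431746]
((211.78330993652344, 156.258544921875), (111.16203308105469, 70.32975769042969), 3.094058036804199)
[154.4 188.4] [0.5593 0.2843]
[158.2 118.1] [0.7054 0.2826]
[269.2 124.1] [0.6965 0.0525]
[265.4 194.4] [0.5517 0.0567]
```

View pics/arb.png

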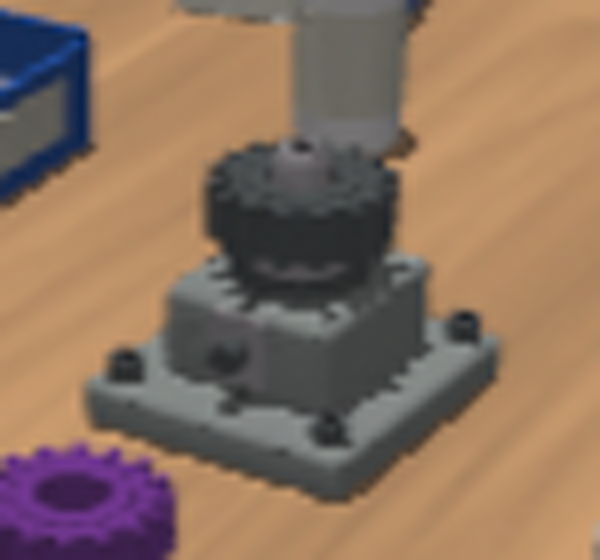

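View pics/tray.png

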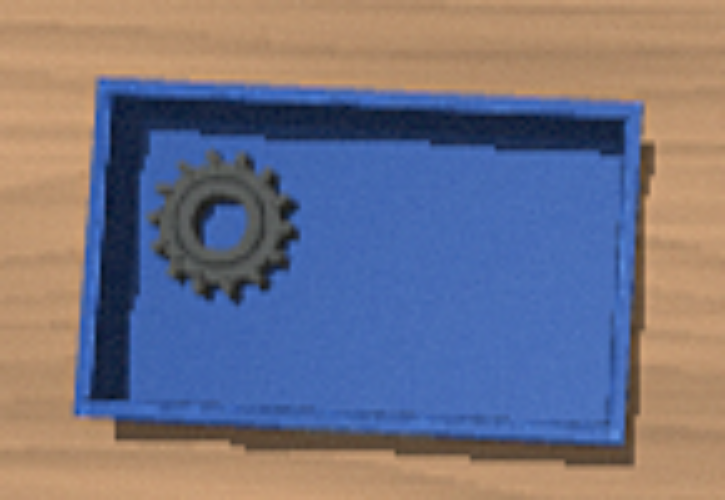

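The side crop shows the arbor tip at about side pixel (282.8,158.4), with the fixture square to the bench. The tray crop gives rim corners at top pixels (160,121), (268,126), (265,194) and (155,188), with the dull cutter at (185,150).

```bash
python3 - <<'E'
from h import *
P=np.array([at("top",q,.045) for q in((159.6,121),(268.4,125.6),(265,193.6),(155.2,187.6))]);print(P.round(4))
c=P.mean(0);y=P[0]+P[3]-P[1]-P[2];y/=np.linalg.norm(y)
print("len",np.linalg.norm(P-np.roll(P,1,0),axis=1),"c",c,"y",y,"drop",c-.045*y)
print("dull in tray y",(at("top",(185,150),.018)-c)@y)
print("arbor side",at("side",(282.75,158.4),.092))
o,Q=manip.get_obs(),None
Q=R.from_quat(o["ee_rot"]);t=Q.inv().apply([-y[0],-y[1],0]);print("turn about tool z",np.arctan2(-t[0],t[1]))
go((.6183,-.2045,.15))
E
```

```text
[[0.6994 0.2794]
 [0.6935 0.0541]
 [0.5532 0.0575]
 [0.5609 0.2827]]
len [0.13851929 0.22537017 0.14026229 0.22529578] c [0.6267635  0.16839313] y [0.03038477 0.99953828] drop [0.62539619 0.1234139 ]
dull in tray y 0.06382087965916419
arbor side [ 0.61642299 -0.20222745]
turn about tool z 0.4341847966977617
pos [ 0.2456 -0.5747  0.2314] ydir [ 0.393 -0.92   0.   ] zdir [ 0. -0. -1.] shift [ 0.4882 -0.194   0.0814]
```

The manual's scale: shifts go in shares of 0.5 m and turns go in shares of pi/2 rad. Converting my numbers, 0.488 m / 0.5 = 0.976, -0.195 m / 0.5 = -0.39, 0.434 rad / 1.5708 = 0.2763.

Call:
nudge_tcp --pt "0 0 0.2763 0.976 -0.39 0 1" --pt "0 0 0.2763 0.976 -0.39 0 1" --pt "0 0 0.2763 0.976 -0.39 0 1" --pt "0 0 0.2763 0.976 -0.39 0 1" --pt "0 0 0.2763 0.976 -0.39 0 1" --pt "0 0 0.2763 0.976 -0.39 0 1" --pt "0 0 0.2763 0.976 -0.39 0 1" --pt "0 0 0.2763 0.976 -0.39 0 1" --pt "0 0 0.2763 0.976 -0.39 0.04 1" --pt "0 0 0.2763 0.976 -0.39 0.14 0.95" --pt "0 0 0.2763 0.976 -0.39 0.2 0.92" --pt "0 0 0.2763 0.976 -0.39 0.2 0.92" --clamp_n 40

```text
refused: ticks[0]: [0, 0, 0.2763, 0.976, -0.39, 0, 1] is not of type 'object' (schema: type "object"). Nothing was moved.
```

Refused on format, not on reach. It needs a list of objects with named fields.

Call:
nudge_tcp --ticks '[{"drz":0.2763, "dx":0.976, "dy":-0.39, "aperture":1}, {"drz":0.2763, "dx":0.976, "dy":-0.39, "aperture":1}, {"drz":0.2763, "dx":0.976, "dy":-0.39, "aperture":1}, {"drz":0.2763, "dx":0.976, "dy":-0.39, "aperture":1}, {"drz":0.2763, "dx":0.976, "dy":-0.39, "aperture":1}, {"drz":0.2763, "dx":0.976, "dy":-0.39, "aperture":1}, {"drz":0.2763, "dx":0.976, "dy":-0.39, "aperture":1}, {"drz":0.2763, "dx":0.976, "dy":-0.39, "aperture":1}, {"drz":0.2763, "dx":0.976, "dy":-0.39, "dz":0.04, "aperture":1}, {"drz":0.2763, "dx":0.976, "dy":-0.39, "dz":0.14, "aperture":0.95}, {"drz":0.2763, "dx":0.976, "dy":-0.39, "dz":0.2, "aperture":0.92}, {"drz":0.2763, "dx":0.976, "dy":-0.39, "dz":0.2, "aperture":0.92}]' --clamp_n 40

```text
clock: 2.25
position: [0.6162, -0.2033, 0.1289]
ee_rot: [1.0, -0.015, -0.002, -0.001]
ft_force: [0.4, -0.3, 0.4]
grip_width: 0.921
grasp_force: 0.0
```

```bash
python3 - <<'E'
from h import *
go((.6176,-.2033,.09))
a=manip.camera("side");b=manip.camera("top")
cv2.imwrite("pics/s1.png",np.hstack([cv2.resize(a[90:220,210:350],(400,371)),cv2.resize(b[100:230,330:470],(400,371))]))
for z in(.12,.13): print(z,proj("side",(*manip.get_obs()["position"][:2],z)))
E
```

```text
pos [ 0.6162 -0.2033  0.1289] ydir [-0.03  -1.    -0.001] zdir [-0.005  0.001 -1.   ] shift [ 0.0016 -0.      0.0389]
0.12 [282.70106555 147.73643814]
0.13 [282.80641185 143.98638516]
```

View pics/s1.png

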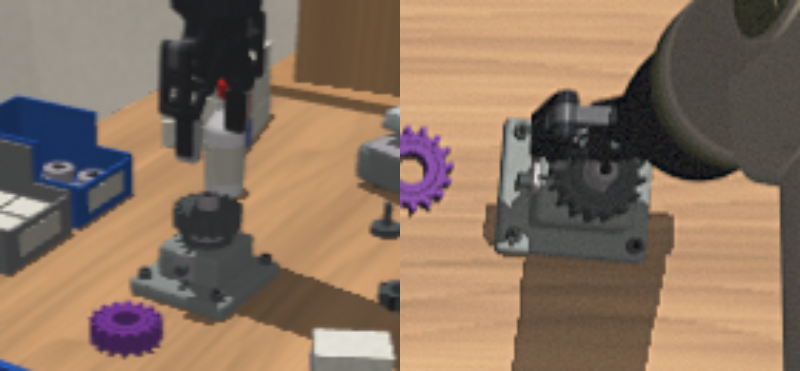

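Both views show the fingers straddling the arbor cutter, with the tips about 10 mm above the stated TCP as expected. Next, down and grip.

In the tool's units: 0.071 m / 0.5 = 0.142, 0.06 m / 0.5 = 0.12.

Call:
nudge_tcp --ticks '[{"dx":0.003, "dz":0.06, "aperture":0.92}, {"dx":0.003, "dz":0.12, "aperture":0.92}, {"dx":0.003, "dz":0.142, "aperture":0.92}, {"dx":0.003, "dz":0.142, "aperture":0.92}, {"dx":0.003, "dz":0.142, "aperture":0.65}, {"dx":0.003, "dz":0.142, "aperture":0.6}, {"dx":0.003, "dz":0.142, "aperture":0.6}, {"dx":0.003, "dz":0.142, "aperture":0.6}]' --clamp_n 60

```text
clock: 3.35
position: [0.6205, -0.2041, 0.0629]
ee_rot: [1.0, -0.015, 0.002, 0.001]
ft_force: [-2.4, -0.4, 7.1]
grip_width: 0.713
grasp_force: 64.4
```

In the tool's units: -0.11 m / 0.5 = -0.22, -0.06 m / 0.5 = -0.12.

Call:
nudge_tcp --ticks '[{"dz":-0.006, "aperture":0.6}, {"dz":-0.02, "aperture":0.6}, {"dz":-0.06, "aperture":0.6}, {"dz":-0.12, "aperture":0.6}, {"dz":-0.22, "aperture":0.6}, {"dz":-0.22, "aperture":0.6}]'

```text
clock: 4.1
position: [0.6214, -0.2041, 0.1757]
ee_rot: [1.0, -0.015, 0.004, 0.001]
ft_force: [0.4, 0.2, -3.9]
grip_width: 0.71
grasp_force: 69.4
```

```bash
python3 - <<'E'
from h import *
a=manip.camera("side")
cv2.imwrite("pics/s2.png",cv2.resize(a[60:220,200:360],(560,560)))
go((.6254,.1234,.15))
E
```

```text
pos [ 0.6201 -0.2039  0.1727] ydir [-0.03  -1.     0.001] zdir [ 0.003 -0.001 -1.   ] shift [-0.0047 -0.3273  0.0224]
```

View pics/s2.png

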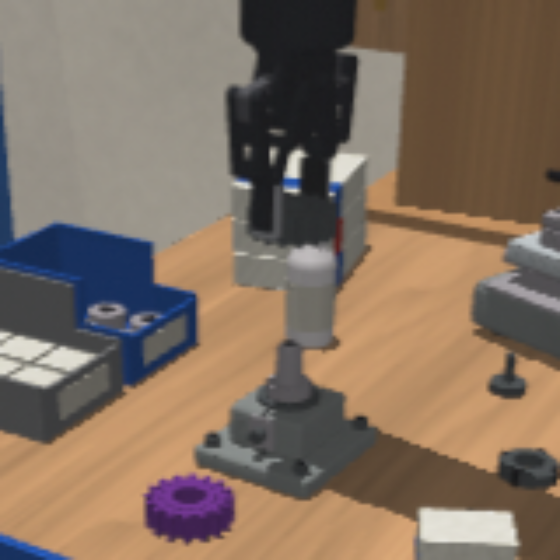

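The cutter is in the grip (about 4 N of weight) and the arbor is bare. Now to the tray.

In the tool's units: -0.327 m / 0.5 = -0.654, -0.005 m / 0.5 = -0.01.

Call:
nudge_tcp --ticks '[{"dx":-0.01, "dy":-0.1, "aperture":0.6}, {"dx":-0.01, "dy":-0.654, "aperture":0.6}, {"dx":-0.01, "dy":-0.654, "aperture":0.6}, {"dx":-0.01, "dy":-0.654, "aperture":0.6}, {"dx":-0.01, "dy":-0.654, "aperture":0.6}, {"dx":-0.01, "dy":-0.654, "aperture":0.6}, {"dx":-0.01, "dy":-0.654, "aperture":0.6}, {"dx":-0.01, "dy":-0.654, "dz":0.1, "aperture":0.6}, {"dx":-0.01, "dy":-0.654, "dz":0.2, "aperture":0.6}, {"dx":-0.01, "dy":-0.654, "dz":0.2, "aperture":0.6}]'

```text
clock: 5.4
position: [0.6207, 0.1208, 0.0656]
ee_rot: [1.0, -0.016, -0.005, 0.001]
ft_force: [-0.3, -0.6, -2.8]
grip_width: 0.708
grasp_force: 69.3
```

```bash
python3 - <<'E'
from h import *
a=manip.camera("side");b=manip.camera("top")
cv2.imwrite("pics/s3.png",np.hstack([cv2.resize(a[130:330,100:300],(390,390)),cv2.resize(b[100:240,140:280],(390,390))]))
go((.6254,.1234,.012))
E
```

```text
pos [0.6245 0.1225 0.0712] ydir [-0.031 -1.     0.   ] zdir [ 0. -0. -1.] shift [ 0.0009 -0.001   0.0592]
```

View pics/s3.png

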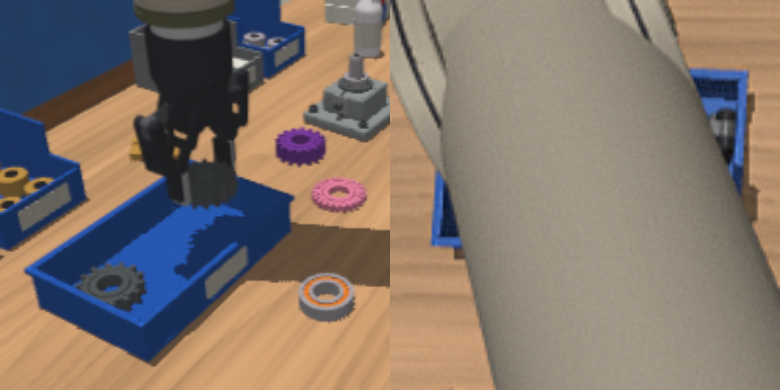

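The cutter is over the empty half of the tray, held level. Now lowering it.

In the tool's units: 0.058 m / 0.5 = 0.116, 0.054 m / 0.5 = 0.108.

Call:
nudge_tcp --ticks '[{"dz":0.05, "aperture":0.6}, {"dz":0.09, "aperture":0.6}, {"dz":0.108, "aperture":0.6}, {"dz":0.116, "aperture":0.6}, {"dz":0.116, "aperture":0.6}, {"dz":0.116, "aperture":0.6}]'

```text
clock: 6.25
position: [0.6246, 0.1234, 0.013]
ee_rot: [1.0, -0.015, 0.001, -0.0]
ft_force: [0.9, -0.5, -3.9]
grip_width: 0.709
grasp_force: 69.3
```

Call:
nudge_tcp --ticks '[{"dz":0.006, "aperture":0.6}, {"dz":0.006, "aperture":0.6}, {"dz":0.006, "aperture":0.6}]'

```text
clock: 6.62
position: [0.6241, 0.1233, 0.0094]
ee_rot: [1.0, -0.015, 0.0, 0.0]
ft_force: [-0.5, 0.1, -2.3]
grip_width: 0.707
grasp_force: 69.3
```

In the tool's units: 0.002 m / 0.5 = 0.004.

Call:
nudge_tcp --ticks '[{"dz":0.004, "aperture":0.6}, {"dz":0.004, "aperture":0.6}, {"dz":0.004, "aperture":0.6}]'

```text
clock: 7.0
position: [0.6241, 0.1233, 0.0073]
ee_rot: [1.0, -0.015, -0.0, 0.0]
ft_force: [0.8, 0.6, -3.4]
grip_width: 0.711
grasp_force: 69.3
```

Call:
nudge_tcp --ticks '[{"dz":0.004, "aperture":0.6}, {"dz":0.004, "aperture":0.6}, {"dz":0.004, "aperture":0.6}]'

```text
clock: 7.38
position: [0.6241, 0.1232, 0.0053]
ee_rot: [1.0, -0.015, -0.0, 0.0]
ft_force: [0.2, 0.7, -3.6]
grip_width: 0.706
grasp_force: 69.3
```

In the tool's units: 0.002 m / 0.5 = 0.004.

Call:
nudge_tcp --ticks '[{"dz":0.004, "aperture":0.6}, {"dz":0.004, "aperture":0.6}, {"dz":0.004, "aperture":0.6}]'

```text
clock: 7.75
position: [0.6241, 0.1233, 0.0049]
ee_rot: [1.0, -0.015, 0.0, 0.0]
ft_force: [-7.1, -2.5, 14.1]
grip_width: 0.711
grasp_force: 71.0
```

Call:
nudge_tcp --ticks '[{"dz":0.003, "aperture":0.6}, {"dz":0.003, "aperture":0.6}, {"dz":0.003, "aperture":0.6}]'

```text
clock: 8.12
position: [0.6242, 0.1233, 0.0048]
ee_rot: [1.0, -0.015, 0.0, 0.0]
ft_force: [-14.9, -4.4, 27.2]
grip_width: 0.712
grasp_force: 72.4
```

It is on the floor. Easing off, releasing and retreating.

In the tool's units: -0.003 m / 0.5 = -0.006.

Call:
nudge_tcp --ticks '[{"dz":-0.006, "aperture":0.6}, {"dz":-0.006, "aperture":0.6}, {"dz":-0.006, "aperture":0.75}, {"dz":-0.006, "aperture":0.82}, {"dz":-0.006, "aperture":0.84}, {"dz":-0.006, "aperture":0.84}, {"dz":-0.006, "aperture":0.84}]'

```text
clock: 9.0
position: [0.6241, 0.1233, 0.0048]
ee_rot: [1.0, -0.015, 0.0, 0.0]
ft_force: [-0.4, 0.8, -0.1]
grip_width: 0.835
grasp_force: 0.0
```

Call:
nudge_tcp --ticks '[{"dz":-0.02, "aperture":0.84}, {"dz":-0.06, "aperture":0.84}, {"dz":-0.16, "aperture":0.84}, {"dz":-0.28, "aperture":0.84}, {"dz":-0.28, "aperture":0.84}]'

```text
clock: 9.62
position: [0.6272, 0.1244, 0.1523]
ee_rot: [1.0, -0.015, 0.005, -0.001]
ft_force: [0.7, 0.5, -0.0]
grip_width: 0.837
grasp_force: 0.0
```

```bash
python3 - <<'E'
from h import *
a=manip.camera("side");b=manip.camera("top")
cv2.imwrite("pics/s4.png",np.hstack([cv2.resize(a[130:330,100:300],(390,390)),cv2.resize(b[100:240,140:280],(390,390))]))
go((.4340,.2811,.1))
E
```

```text
pos [0.6246 0.1234 0.1467] ydir [-0.03 -1.   -0.  ] zdir [ 0.003  0.    -1.   ] shift [-0.1954 -0.1519  0.0462]
```

View pics/s4.png

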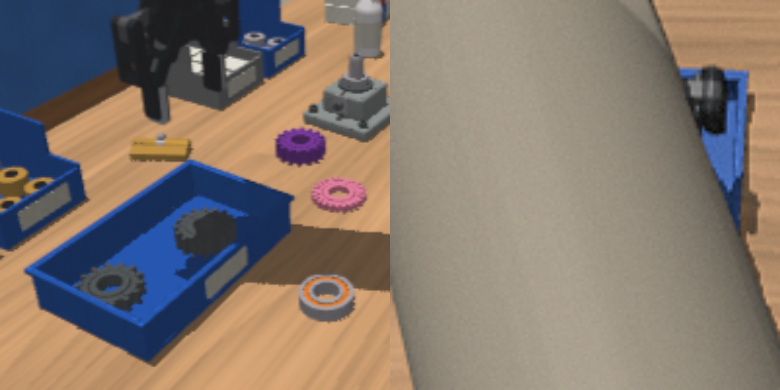

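The worn cutter at crop (205,232) may be leaning, so I am checking closer before moving on.

```bash
python3 - <<'E'
from h import *
a=manip.camera("side")
cv2.imwrite("pics/s5.png",cv2.resize(a[215:285,165:245],(800,600)[:1]+(600,),interpolation=cv2.INTER_CUBIC))
find("side","wide_cutter",.014)
y=np.array([.0304,.9995]);x=np.array([.9995,-.0304]);c=np.array([.6268,.1684])
E
```

```text
side wide_cutter 0.78 uv [253.5 205.1] bbox [241.0, 195.7, 266.2, 214.6] n 375 xy [ 0.6281 -0.076 ]
side wide_cutter 0.69 uv [204.5 248.7] bbox [190.4, 235.2, 221.4, 265.3] n 628 xy [0.6228 0.123 ]
```

View pics/s5.png

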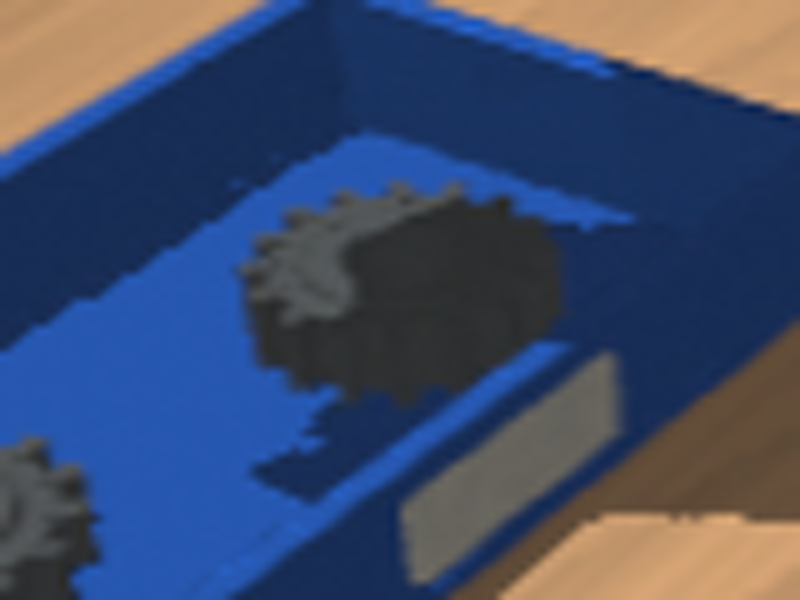

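That was the arm's shadow: the outline (about 32 x 25 px) matches a cutter lying flat. Next, the spacer.

In the tool's units: -0.195 m / 0.5 = -0.39, -0.152 m / 0.5 = -0.304.

Call:
nudge_tcp --ticks '[{"dx":-0.39, "dy":-0.304, "aperture":0.7}, {"dx":-0.39, "dy":-0.304, "aperture":0.65}, {"dx":-0.39, "dy":-0.304, "aperture":0.65}, {"dx":-0.39, "dy":-0.304, "aperture":0.62}, {"dx":-0.39, "dy":-0.304, "dz":0.08, "aperture":0.62}, {"dx":-0.39, "dy":-0.304, "dz":0.18, "aperture":0.62}, {"dx":-0.39, "dy":-0.304, "dz":0.18, "aperture":0.62}, {"dx":-0.39, "dy":-0.304, "dz":0.18, "aperture":0.62}]'

```text
clock: 10.82
position: [0.4342, 0.2815, 0.0559]
ee_rot: [1.0, -0.015, 0.0, -0.0]
ft_force: [-0.3, 0.1, 0.8]
grip_width: 0.618
grasp_force: 0.0
```

```bash
python3 - <<'E'
from h import *
a=manip.camera("side")
cv2.imwrite("pics/s6.png",cv2.resize(a[260:380,170:310],(700,600)))
go((.4340,.2811,.001))
E
```

```text
pos [0.4347 0.2817 0.0565] ydir [-0.03  -1.    -0.001] zdir [ 0.002  0.001 -1.   ] shift [-0.0007  0.0007  0.0555]
```

View pics/s6.png

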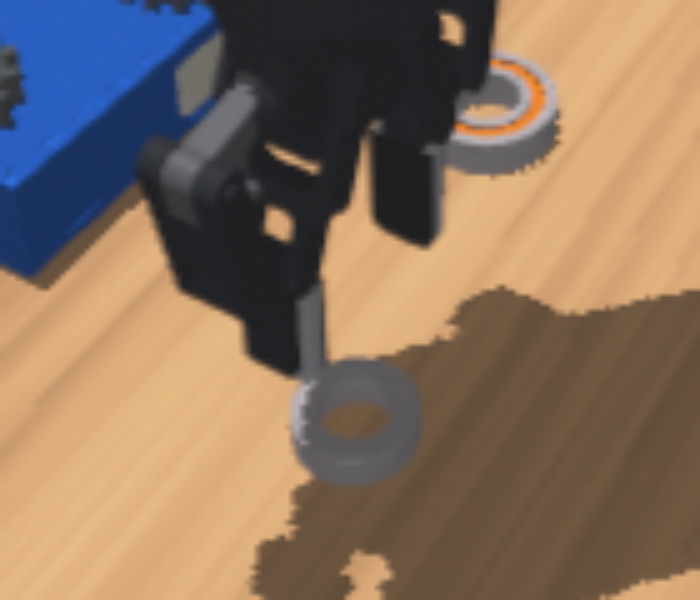

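The fingers straddle the spacer, with tip midpoint at (347,306) above the ring at (357,420).

In the tool's units: 0.055 m / 0.5 = 0.11, 0.05 m / 0.5 = 0.1.

```bash
python3 -c "
from h import *
print(proj('side',(.4347,.2817,.0605)))"
```

```text
[238.57424537 318.77228728]
```

Call:
nudge_tcp --ticks '[{"dx":-0.002, "dy":0.002, "dz":0.06, "aperture":0.62}, {"dx":-0.002, "dy":0.002, "dz":0.1, "aperture":0.62}, {"dx":-0.002, "dy":0.002, "dz":0.11, "aperture":0.62}, {"dx":-0.002, "dy":0.002, "dz":0.11, "aperture":0.62}, {"dx":-0.002, "dy":0.002, "dz":0.11, "aperture":0.62}]'

```text
clock: 11.5
position: [0.4336, 0.2806, 0.001]
ee_rot: [1.0, -0.015, 0.001, -0.0]
ft_force: [0.1, 0.9, 0.2]
grip_width: 0.621
grasp_force: 0.0
```

Call:
nudge_tcp --ticks '[{"aperture":0.5}, {"aperture":0.4}, {"aperture":0.35}, {"aperture":0.35}, {"aperture":0.35}]'

```text
clock: 12.12
position: [0.4332, 0.2804, 0.001]
ee_rot: [1.0, -0.015, 0.001, -0.0]
ft_force: [-2.4, -2.8, 11.4]
grip_width: 0.432
grasp_force: 58.8
```

Call:
nudge_tcp --ticks '[{"dz":-0.01, "aperture":0.35}, {"dz":-0.04, "aperture":0.35}, {"dz":-0.14, "aperture":0.35}, {"dz":-0.24, "aperture":0.35}, {"dz":-0.28, "aperture":0.35}, {"dz":-0.28, "aperture":0.35}]'

```text
clock: 12.88
position: [0.4336, 0.2807, 0.142]
ee_rot: [1.0, -0.015, 0.002, -0.001]
ft_force: [-0.9, -0.5, -0.9]
grip_width: 0.434
grasp_force: 60.4
```

```bash
python3 - <<'E'
from h import *
go((.6176,-.2033,.14))
E
```

```text
pos [0.4336 0.2807 0.142 ] ydir [-0.03  -1.    -0.002] zdir [ 0.004  0.002 -1.   ] shift [0.1985 0.4782 0.0019]
```

In the tool's units: 0.479 m / 0.5 = 0.958, 0.198 m / 0.5 = 0.396.

Call:
nudge_tcp --ticks '[{"dx":0.04, "dy":0.1, "aperture":0.35}, {"dx":0.396, "dy":0.958, "aperture":0.35}, {"dx":0.396, "dy":0.958, "aperture":0.35}, {"dx":0.396, "dy":0.958, "aperture":0.35}, {"dx":0.396, "dy":0.958, "aperture":0.35}, {"dx":0.396, "dy":0.958, "aperture":0.35}, {"dx":0.396, "dy":0.958, "aperture":0.35}, {"dx":0.396, "dy":0.958, "aperture":0.35}, {"dx":0.396, "dy":0.958, "aperture":0.35}, {"dx":0.396, "dy":0.958, "aperture":0.35}, {"dx":0.396, "dy":0.958, "aperture":0.35}, {"dx":0.396, "dy":0.958, "aperture":0.35}]'

```text
clock: 14.38
position: [0.6161, -0.203, 0.1397]
ee_rot: [1.0, -0.014, -0.0, -0.0]
ft_force: [0.2, -0.5, -0.6]
grip_width: 0.432
grasp_force: 60.4
```

```bash
python3 - <<'E'
from h import *
go((.617,-.2037,.1))
a=manip.camera("side");b=manip.camera("top")
cv2.imwrite("pics/s7.png",np.hstack([cv2.resize(a[120:210,240:330],(390,390),interpolation=cv2.INTER_CUBIC),cv2.resize(b[120:210,355:445],(390,390),interpolation=cv2.INTER_CUBIC)]))
E
```

```text
pos [ 0.6161 -0.203   0.1397] ydir [-0.028 -1.    -0.001] zdir [-0.     0.001 -1.   ] shift [0.0009 0.0007 0.0397]
```

View pics/s7.png

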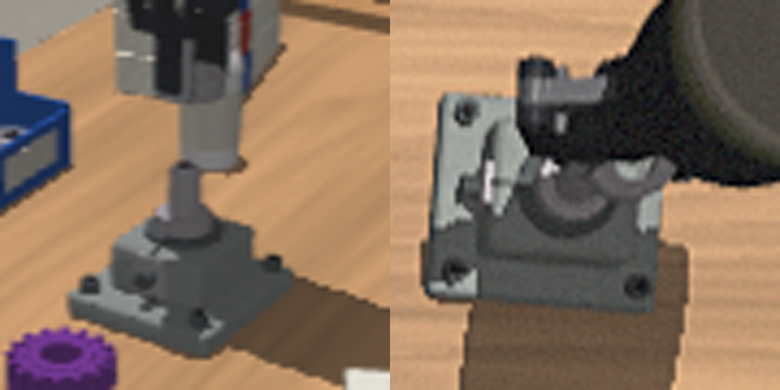

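The spacer is above the arbor, tip at side crop (185,167). Lowering with force checks.

In the tool's units: 0.05 m / 0.5 = 0.1, 0.001 m / 0.5 = 0.002.

Call:
nudge_tcp --ticks '[{"dx":0.002, "dy":0.001, "dz":0.04, "aperture":0.35}, {"dx":0.002, "dy":0.001, "dz":0.08, "aperture":0.35}, {"dx":0.002, "dy":0.001, "dz":0.094, "aperture":0.35}, {"dx":0.002, "dy":0.001, "dz":0.1, "aperture":0.35}, {"dx":0.002, "dy":0.001, "dz":0.1, "aperture":0.35}]'

```text
clock: 15.1
position: [0.6174, -0.2052, 0.09]
ee_rot: [1.0, -0.015, 0.0, 0.0]
ft_force: [-0.5, -0.5, 0.3]
grip_width: 0.431
grasp_force: 60.4
```

Call:
nudge_tcp --ticks '[{"dz":0.008, "aperture":0.35}, {"dz":0.016, "aperture":0.35}, {"dz":0.016, "aperture":0.35}]'

```text
clock: 15.48
position: [0.6171, -0.2051, 0.0815]
ee_rot: [1.0, -0.015, -0.0, -0.0]
ft_force: [0.7, 0.7, -0.5]
grip_width: 0.433
grasp_force: 60.4
```

In the tool's units: 0.014 m / 0.5 = 0.028, -0.001 m / 0.5 = -0.002.

Call:
nudge_tcp --ticks '[{"dy":-0.002, "dz":0.008, "aperture":0.35}, {"dy":-0.002, "dz":0.016, "aperture":0.35}, {"dy":-0.002, "dz":0.024, "aperture":0.35}, {"dy":-0.002, "dz":0.028, "aperture":0.35}, {"dy":-0.002, "dz":0.028, "aperture":0.35}]'

```text
clock: 16.1
position: [0.6171, -0.2042, 0.0676]
ee_rot: [1.0, -0.015, -0.0, -0.0]
ft_force: [0.3, -0.1, -0.9]
grip_width: 0.434
grasp_force: 60.4
```

Call:
nudge_tcp --ticks '[{"dz":0.006, "aperture":0.35}, {"dz":0.006, "aperture":0.35}, {"dz":0.006, "aperture":0.35}]'

```text
clock: 16.48
position: [0.6172, -0.2042, 0.0648]
ee_rot: [1.0, -0.015, -0.0, 0.0]
ft_force: [-0.4, 0.6, -1.0]
grip_width: 0.435
grasp_force: 60.4
```

In the tool's units: 0.002 m / 0.5 = 0.004.

Call:
nudge_tcp --ticks '[{"dz":0.004, "aperture":0.35}, {"dz":0.004, "aperture":0.35}, {"dz":0.004, "aperture":0.35}]'

```text
clock: 16.85
position: [0.6174, -0.2042, 0.0632]
ee_rot: [1.0, -0.015, 0.0, 0.0]
ft_force: [-1.9, 0.5, 4.3]
grip_width: 0.433
grasp_force: 60.8
```

Call:
nudge_tcp --ticks '[{"dz":0.003, "aperture":0.35}, {"dz":0.003, "aperture":0.35}, {"dz":0.003, "aperture":0.35}]'

```text
clock: 17.23
position: [0.6174, -0.2042, 0.063]
ee_rot: [1.0, -0.015, 0.0, 0.0]
ft_force: [-7.1, 1.4, 15.7]
grip_width: 0.433
grasp_force: 62.1
```

Home: the underside is at 62 mm, consistent with the 1 mm grip offset. Releasing and moving to the narrow cutter.

In the tool's units: -0.0015 m / 0.5 = -0.003.

Call:
nudge_tcp --ticks '[{"dz":-0.003, "aperture":0.35}, {"dz":-0.003, "aperture":0.4}, {"dz":-0.003, "aperture":0.5}, {"dz":-0.003, "aperture":0.58}, {"dz":-0.003, "aperture":0.58}, {"dz":-0.003, "aperture":0.58}]'

```text
clock: 17.98
position: [0.6172, -0.2041, 0.0627]
ee_rot: [1.0, -0.015, -0.0, -0.0]
ft_force: [-0.1, -0.5, 0.2]
grip_width: 0.584
grasp_force: 0.0
```

Call:
nudge_tcp --ticks '[{"dz":-0.02, "aperture":0.6}, {"dz":-0.06, "aperture":0.6}, {"dz":-0.16, "aperture":0.7}, {"dz":-0.16, "aperture":0.85}, {"dz":-0.16, "aperture":0.87}, {"dz":-0.16, "aperture":0.87}]'

```text
clock: 18.73
position: [0.6167, -0.2041, 0.1421]
ee_rot: [1.0, -0.015, -0.001, -0.0]
ft_force: [0.1, -0.2, -0.1]
grip_width: 0.87
grasp_force: 0.0
```

```bash
python3 - <<'E'
from h import *
a=manip.camera("side")
go((.4390,-.0184,.05))
cv2.imwrite("pics/s8.png",cv2.resize(a[135:215,235:325],(720,600),interpolation=cv2.INTER_CUBIC))
find("side","spacer",.068)
E
```

```text
pos [ 0.6167 -0.204   0.142 ] ydir [-0.03 -1.   -0.  ] zdir [-0.002  0.    -1.   ] shift [-0.183  -0.1802  0.0923]
```

View pics/s8.png

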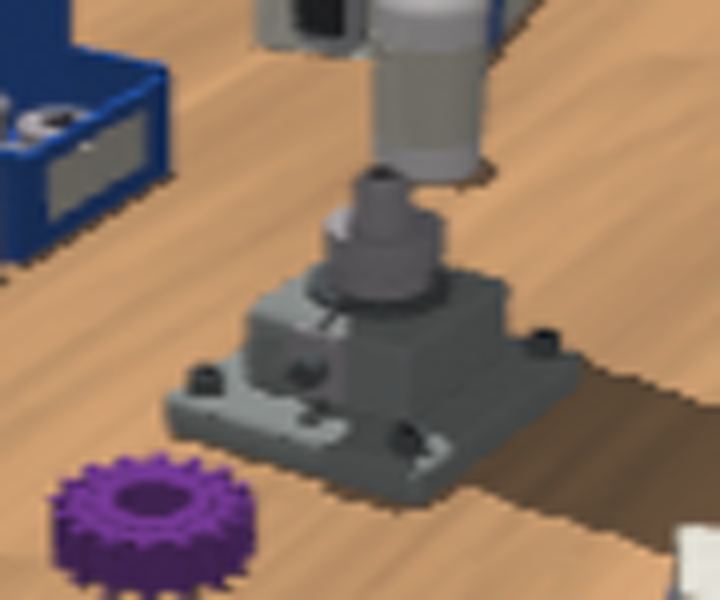

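The spacer sits flat and centred on the seat. Moving over the bright narrow cutter.

In the tool's units: -0.183 m / 0.5 = -0.366, -0.18 m / 0.5 = -0.36.

Call:
nudge_tcp --ticks '[{"dx":-0.366, "dy":-0.36, "aperture":0.85}, {"dx":-0.366, "dy":-0.36, "aperture":0.82}, {"dx":-0.366, "dy":-0.36, "aperture":0.82}, {"dx":-0.366, "dy":-0.36, "aperture":0.82}, {"dx":-0.366, "dy":-0.36, "aperture":0.82}, {"dx":-0.366, "dy":-0.36, "dz":0.12, "aperture":0.82}, {"dx":-0.366, "dy":-0.36, "dz":0.22, "aperture":0.82}, {"dx":-0.366, "dy":-0.36, "dz":0.25, "aperture":0.82}, {"dx":-0.366, "dy":-0.36, "dz":0.25, "aperture":0.82}, {"dx":-0.366, "dy":-0.36, "dz":0.25, "aperture":0.82}]'

```text
clock: 20.08
position: [0.4412, -0.0189, 0.0194]
ee_rot: [1.0, -0.015, 0.001, 0.0]
ft_force: [0.2, 1.5, 0.9]
grip_width: 0.82
grasp_force: 0.0
```

```bash
python3 - <<'E'
from h import *
go((.4390,-.0184,.005))
find("side","narrow_cutter",.004)
E
```

```text
pos [ 0.4412 -0.0189  0.0194] ydir [-0.031 -1.     0.   ] zdir [ 0.003 -0.    -1.   ] shift [-0.0023 -0.0004  0.0144]
side narrow_cutter 0.92 uv [272.7 229.5] bbox [254.0, 219.8, 285.4, 245.5] n 425 xy [ 0.5438 -0.02  ]
side narrow_cutter 0.71 uv [315.  243.3] bbox [301.4, 235.6, 327.5, 255.5] n 419 xy [ 0.44   -0.0189]
side narrow_cutter 0.62 uv [361.4 256. ] bbox [346.2, 246.7, 375.6, 268.9] n 435 xy [ 0.3395 -0.0256]
```

In the tool's units: 0.019 m / 0.5 = 0.038, -0.0017 m / 0.5 = -0.0034.

Call:
nudge_tcp --ticks '[{"dx":-0.0034, "dz":0.016, "aperture":0.82}, {"dx":-0.0034, "dz":0.032, "aperture":0.82}, {"dx":-0.0034, "dz":0.038, "aperture":0.82}, {"dx":-0.0034, "dz":0.038, "aperture":0.82}, {"dx":-0.0034, "dz":0.038, "aperture":0.82}]'

```text
clock: 20.75
position: [0.4382, -0.0187, -0.0011]
ee_rot: [1.0, -0.015, 0.0, 0.0]
ft_force: [0.1, 0.6, 0.1]
grip_width: 0.819
grasp_force: 0.0
```

Call:
nudge_tcp --ticks '[{"dz":0.006, "aperture":0.82}, {"dz":0.006, "aperture":0.82}, {"dz":0.006, "aperture":0.82}]'

```text
clock: 21.12
position: [0.438, -0.0187, -0.0042]
ee_rot: [1.0, -0.015, 0.0, 0.0]
ft_force: [0.4, 1.0, -0.7]
grip_width: 0.824
grasp_force: 0.0
```

In the tool's units: 0.0013 m / 0.5 = 0.0026.

Call:
nudge_tcp --ticks '[{"dx":0.0026, "aperture":0.82}, {"dx":0.0026, "aperture":0.75}, {"dx":0.0026, "aperture":0.68}, {"dx":0.0026, "aperture":0.6}, {"dx":0.0026, "aperture":0.6}, {"dx":0.0026, "aperture":0.6}]' --clamp_n 50

```text
clock: 21.88
position: [0.4397, -0.0185, -0.0033]
ee_rot: [1.0, -0.015, 0.0, 0.0]
ft_force: [-5.3, 2.4, 15.7]
grip_width: 0.708
grasp_force: 50.3
```

The manual's scale: shifts go in shares of 0.5 m and turns go in shares of pi/2 rad. Converting my numbers, -0.15 m / 0.5 = -0.3, -0.13 m / 0.5 = -0.26.

Call:
nudge_tcp --ticks '[{"dz":-0.008, "aperture":0.6}, {"dz":-0.04, "aperture":0.6}, {"dz":-0.14, "aperture":0.6}, {"dz":-0.26, "aperture":0.6}, {"dz":-0.3, "aperture":0.6}, {"dz":-0.3, "aperture":0.6}]'

```text
clock: 22.62
position: [0.4403, -0.0188, 0.1478]
ee_rot: [1.0, -0.015, 0.002, 0.0]
ft_force: [-1.1, 0.2, -2.7]
grip_width: 0.703
grasp_force: 55.1
```

```bash
python3 - <<'E'
from h import *
go((.6172,-.2040,.14))
E
```

```text
pos [ 0.4403 -0.0188  0.1478] ydir [-0.03  -1.     0.001] zdir [ 0.004 -0.001 -1.   ] shift [0.1824 0.1798 0.0085]
```

In the tool's units: 0.183 m / 0.5 = 0.366, 0.18 m / 0.5 = 0.36.

Call:
nudge_tcp --ticks '[{"dx":0.1, "dy":0.1, "aperture":0.6}, {"dx":0.366, "dy":0.36, "aperture":0.6}, {"dx":0.366, "dy":0.36, "aperture":0.6}, {"dx":0.366, "dy":0.36, "aperture":0.6}, {"dx":0.366, "dy":0.36, "aperture":0.6}, {"dx":0.366, "dy":0.36, "aperture":0.6}, {"dx":0.366, "dy":0.36, "dz":0.02, "aperture":0.6}, {"dx":0.366, "dy":0.36, "dz":0.04, "aperture":0.6}, {"dx":0.366, "dy":0.36, "dz":0.04, "aperture":0.6}, {"dx":0.366, "dy":0.36, "dz":0.04, "aperture":0.6}]'

```text
clock: 23.88
position: [0.6168, -0.204, 0.1261]
ee_rot: [1.0, -0.015, 0.0, 0.0]
ft_force: [-0.4, 0.6, -2.0]
grip_width: 0.701
grasp_force: 55.0
```

```bash
python3 - <<'E'
from h import *
go((.6172,-.2040,.09))
E
```

```text
pos [ 0.6168 -0.204   0.1261] ydir [-0.03 -1.    0.  ] zdir [ 0. -0. -1.] shift [0.0004 0.     0.0361]
```

In the tool's units: 0.036 m / 0.5 = 0.072, 0.03 m / 0.5 = 0.06.

Call:
nudge_tcp --ticks '[{"dz":0.03, "aperture":0.6}, {"dz":0.06, "aperture":0.6}, {"dz":0.072, "aperture":0.6}, {"dz":0.072, "aperture":0.6}, {"dz":0.072, "aperture":0.6}]'

```text
clock: 24.5
position: [0.6171, -0.2042, 0.0902]
ee_rot: [1.0, -0.015, 0.0, 0.0]
ft_force: [0.2, -1.1, -0.7]
grip_width: 0.703
grasp_force: 55.1
```

Call:
nudge_tcp --ticks '[{"dz":0.008, "aperture":0.6}, {"dz":0.016, "aperture":0.6}, {"dz":0.024, "aperture":0.6}, {"dz":0.024, "aperture":0.6}, {"dz":0.024, "aperture":0.6}]'

```text
clock: 25.12
position: [0.6175, -0.2042, 0.0779]
ee_rot: [1.0, -0.015, 0.001, 0.0]
ft_force: [5.8, -1.4, -3.5]
grip_width: 0.702
grasp_force: 54.9
```

In the tool's units: 0.003 m / 0.5 = 0.006, 0.0012 m / 0.5 = 0.0024.

Call:
nudge_tcp --ticks '[{"dx":0.0024, "aperture":0.6}, {"dx":0.0024, "aperture":0.6}, {"dx":0.0024, "dz":0.006, "aperture":0.6}, {"dx":0.0024, "dz":0.006, "aperture":0.6}, {"dx":0.0024, "dz":0.006, "aperture":0.6}]'

```text
clock: 25.75
position: [0.6178, -0.2042, 0.0746]
ee_rot: [1.0, -0.015, -0.0, -0.0]
ft_force: [0.2, 0.5, -2.7]
grip_width: 0.701
grasp_force: 55.0
```

Call:
nudge_tcp --ticks '[{"dz":0.004, "aperture":0.6}, {"dz":0.004, "aperture":0.6}, {"dz":0.004, "aperture":0.6}]'

```text
clock: 26.12
position: [0.6179, -0.2042, 0.0728]
ee_rot: [1.0, -0.015, -0.0, 0.0]
ft_force: [0.1, -0.3, -1.2]
grip_width: 0.707
grasp_force: 55.1
```

In the tool's units: 0.002 m / 0.5 = 0.004.

Call:
nudge_tcp --ticks '[{"dz":0.004, "aperture":0.6}, {"dz":0.004, "aperture":0.6}, {"dz":0.004, "aperture":0.6}]'

```text
clock: 26.5
position: [0.6182, -0.2042, 0.071]
ee_rot: [1.0, -0.015, 0.0, 0.0]
ft_force: [-0.3, 0.2, 0.4]
grip_width: 0.7
grasp_force: 55.3
```

Call:
nudge_tcp --ticks '[{"dz":0.003, "aperture":0.6}, {"dz":0.003, "aperture":0.6}, {"dz":0.003, "aperture":0.6}]'

```text
clock: 26.88
position: [0.6182, -0.2043, 0.0709]
ee_rot: [1.0, -0.015, 0.0, 0.0]
ft_force: [-5.9, 1.2, 12.4]
grip_width: 0.703
grasp_force: 56.5
```

Seated where expected. Releasing and heading to the clamp ring.

In the tool's units: -0.0015 m / 0.5 = -0.003.

Call:
nudge_tcp --ticks '[{"dz":-0.003, "aperture":0.6}, {"dz":-0.003, "aperture":0.7}, {"dz":-0.003, "aperture":0.78}, {"dz":-0.003, "aperture":0.83}, {"dz":-0.003, "aperture":0.83}, {"dz":-0.003, "aperture":0.83}]'

```text
clock: 27.62
position: [0.618, -0.2042, 0.0708]
ee_rot: [1.0, -0.015, 0.0, 0.0]
ft_force: [1.0, -0.5, 1.1]
grip_width: 0.833
grasp_force: 0.0
```

Call:
nudge_tcp --ticks '[{"dz":-0.02, "aperture":0.83}, {"dz":-0.06, "aperture":0.83}, {"dz":-0.16, "aperture":0.83}, {"dz":-0.16, "aperture":0.72}, {"dz":-0.16, "aperture":0.68}, {"dz":-0.16, "aperture":0.68}]'

```text
clock: 28.38
position: [0.6175, -0.2041, 0.1501]
ee_rot: [1.0, -0.015, -0.001, -0.0]
ft_force: [0.5, -0.5, -0.3]
grip_width: 0.68
grasp_force: 0.0
```

```bash
python3 - <<'E'
from h import *
manip.camera("side");find("side","narrow_cutter",.078);find("side","clamp_ring",.006)
go((.4473,-.2690,.05))
E
```

```text
side narrow_cutter 0.84 uv [361.5 256. ] bbox [344.4, 247.7, 376.5, 269.9] n 456 xy [0.3187 0.0715]
side narrow_cutter 0.76 uv [282.6 163. ] bbox [268.6, 155.8, 295.1, 171.6] n 246 xy [ 0.6179 -0.2048]
side narrow_cutter 0.75 uv [272.8 229.4] bbox [257.9, 219.4, 285.0, 243.2] n 400 xy [0.4916 0.0761]
side clamp_ring 0.75 uv [350.2 193.3] bbox [344.5, 188.5, 356.9, 201.3] n 157 xy [ 0.4477 -0.268 ]
side clamp_ring 0.69 uv [204.3 248.7] bbox [188.9, 235.0, 221.8, 267.1] n 612 xy [0.6305 0.1148]
pos [ 0.6176 -0.2041  0.1501] ydir [-0.03 -1.   -0.  ] zdir [-0.001  0.    -1.   ] shift [-0.1682  0.0701  0.1003]
```

In the tool's units: -0.168 m / 0.5 = -0.336, 0.13 m / 0.5 = 0.26.

Call:
nudge_tcp --ticks '[{"dx":-0.336, "dy":0.14, "aperture":0.68}, {"dx":-0.336, "dy":0.14, "aperture":0.66}, {"dx":-0.336, "dy":0.14, "aperture":0.66}, {"dx":-0.336, "dy":0.14, "dz":0.06, "aperture":0.66}, {"dx":-0.336, "dy":0.14, "dz":0.16, "aperture":0.66}, {"dx":-0.336, "dy":0.14, "dz":0.24, "aperture":0.66}, {"dx":-0.336, "dy":0.14, "dz":0.26, "aperture":0.66}, {"dx":-0.336, "dy":0.14, "dz":0.26, "aperture":0.66}, {"dx":-0.336, "dy":0.14, "dz":0.26, "aperture":0.66}]'

```text
clock: 29.65
position: [0.4491, -0.2696, 0.0224]
ee_rot: [1.0, -0.015, 0.001, 0.001]
ft_force: [-0.4, -0.6, -0.6]
grip_width: 0.662
grasp_force: 0.0
```

```bash
python3 - <<'E'
from h import *
go((.4475,-.2687,.0018))
E
```

```text
pos [ 0.4491 -0.2696  0.0224] ydir [-0.03  -1.     0.001] zdir [ 0.002 -0.001 -1.   ] shift [-0.0017 -0.0009  0.0206]
```

In the tool's units: 0.0195 m / 0.5 = 0.039, 0.018 m / 0.5 = 0.036.

Call:
nudge_tcp --ticks '[{"dx":-0.003, "dy":-0.002, "dz":0.02, "aperture":0.66}, {"dx":-0.003, "dy":-0.002, "dz":0.036, "aperture":0.66}, {"dx":-0.003, "dy":-0.002, "dz":0.039, "aperture":0.66}, {"dx":-0.003, "dy":-0.002, "dz":0.039, "aperture":0.66}, {"dx":-0.003, "dy":-0.002, "dz":0.039, "aperture":0.66}]'

```text
clock: 30.28
position: [0.4466, -0.2682, 0.0015]
ee_rot: [1.0, -0.015, 0.0, 0.0]
ft_force: [-0.1, 0.4, -0.1]
grip_width: 0.659
grasp_force: 0.0
```

In the tool's units: 0.0006 m / 0.5 = 0.0012, -0.0005 m / 0.5 = -0.001.

Call:
nudge_tcp --ticks '[{"dx":0.0012, "dz":-0.001, "aperture":0.6}, {"dx":0.0012, "dz":-0.001, "aperture":0.5}, {"dx":0.0012, "dz":-0.001, "aperture":0.43}, {"dx":0.0012, "dz":-0.001, "aperture":0.43}, {"dx":0.0012, "dz":-0.001, "aperture":0.43}]'

```text
clock: 30.9
position: [0.4474, -0.2682, 0.0026]
ee_rot: [1.0, -0.015, 0.0, 0.0]
ft_force: [-3.0, 0.9, 9.0]
grip_width: 0.509
grasp_force: 49.5
```

Call:
nudge_tcp --ticks '[{"dz":-0.008, "aperture":0.43}, {"dz":-0.04, "aperture":0.43}, {"dz":-0.14, "aperture":0.43}, {"dz":-0.26, "aperture":0.43}, {"dz":-0.29, "aperture":0.43}, {"dz":-0.29, "aperture":0.43}]'

```text
clock: 31.65
position: [0.4475, -0.2683, 0.148]
ee_rot: [1.0, -0.015, 0.001, 0.001]
ft_force: [-1.1, 0.7, -2.6]
grip_width: 0.504
grasp_force: 51.3
```

```bash
python3 - <<'E'
from h import *
go((.618,-.2042,.14))
E
```

```text
pos [ 0.4475 -0.2683  0.148 ] ydir [-0.03  -1.     0.001] zdir [ 0.002 -0.001 -1.   ] shift [ 0.1684 -0.0693  0.0082]
```

Call:
nudge_tcp --ticks '[{"dx":0.1, "dy":-0.04, "aperture":0.43}, {"dx":0.337, "dy":-0.139, "aperture":0.43}, {"dx":0.337, "dy":-0.139, "aperture":0.43}, {"dx":0.337, "dy":-0.139, "aperture":0.43}, {"dx":0.337, "dy":-0.139, "aperture":0.43}, {"dx":0.337, "dy":-0.139, "dz":0.04, "aperture":0.43}, {"dx":0.337, "dy":-0.139, "dz":0.06, "aperture":0.43}, {"dx":0.337, "dy":-0.139, "dz":0.06, "aperture":0.43}, {"dx":0.337, "dy":-0.139, "dz":0.06, "aperture":0.43}]'

```text
clock: 32.78
position: [0.6176, -0.204, 0.1172]
ee_rot: [1.0, -0.015, 0.0, 0.0]
ft_force: [-0.3, 0.6, -1.5]
grip_width: 0.505
grasp_force: 51.3
```

```bash
python3 - <<'E'
from h import *
go((.618,-.2042,.1))
a=manip.camera("side")
cv2.imwrite("pics/s9.png",cv2.resize(a[115:195,235:325],(720,600),interpolation=cv2.INTER_CUBIC))
E
```

```text
pos [ 0.6176 -0.204   0.1172] ydir [-0.031 -1.     0.   ] zdir [ 0.001 -0.    -1.   ] shift [0.0004 0.0002 0.0172]
```

View pics/s9.png

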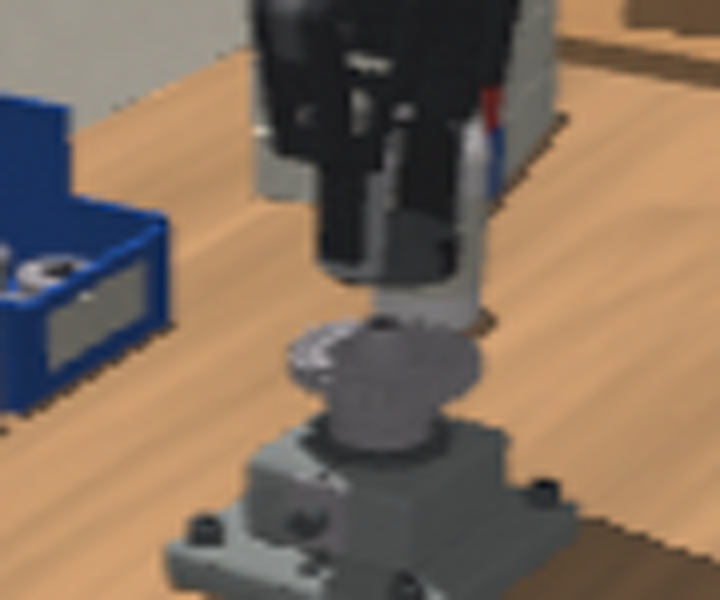

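The narrow cutter sits flat on the spacer at (385,360). The clamp ring is held level above it at (388,262).

In the tool's units: 0.024 m / 0.5 = 0.048, 0.02 m / 0.5 = 0.04.

Call:
nudge_tcp --ticks '[{"dx":0.0008, "dz":0.02, "aperture":0.43}, {"dx":0.0008, "dz":0.04, "aperture":0.43}, {"dx":0.0008, "dz":0.048, "aperture":0.43}, {"dx":0.0008, "dz":0.048, "aperture":0.43}, {"dx":0.0008, "dz":0.048, "aperture":0.43}]'

```text
clock: 33.45
position: [0.6182, -0.2038, 0.0931]
ee_rot: [1.0, -0.015, 0.0, 0.0]
ft_force: [0.5, -0.9, -1.4]
grip_width: 0.507
grasp_force: 51.3
```

Call:
nudge_tcp --ticks '[{"dz":0.006, "aperture":0.43}, {"dz":0.01, "aperture":0.43}, {"dz":0.01, "aperture":0.43}, {"dz":0.01, "aperture":0.43}]'

```text
clock: 33.95
position: [0.6181, -0.2037, 0.0879]
ee_rot: [1.0, -0.015, 0.0, 0.0]
ft_force: [1.1, -0.7, -1.1]
grip_width: 0.509
grasp_force: 51.3
```

In the tool's units: 0.0025 m / 0.5 = 0.005.

Call:
nudge_tcp --ticks '[{"dz":0.005, "aperture":0.43}, {"dz":0.005, "aperture":0.43}, {"dz":0.005, "aperture":0.43}]'

```text
clock: 34.33
position: [0.618, -0.2037, 0.0853]
ee_rot: [1.0, -0.015, 0.0, 0.0]
ft_force: [0.7, 0.3, -2.0]
grip_width: 0.502
grasp_force: 51.3
```

Call:
nudge_tcp --ticks '[{"dz":0.003, "aperture":0.43}, {"dz":0.003, "aperture":0.43}, {"dz":0.003, "aperture":0.43}]'

```text
clock: 34.7
position: [0.6182, -0.2038, 0.0848]
ee_rot: [1.0, -0.015, 0.0, 0.0]
ft_force: [-2.8, 1.1, 6.3]
grip_width: 0.507
grasp_force: 51.9
```

Contact at the expected height. Press lightly, release and retreat.

In the tool's units: 0.001 m / 0.5 = 0.002, -0.0005 m / 0.5 = -0.001.

Call:
nudge_tcp --ticks '[{"dz":0.002, "aperture":0.43}, {"dz":0.002, "aperture":0.43}, {"aperture":0.43}, {"dz":-0.001, "aperture":0.5}, {"dz":-0.001, "aperture":0.6}, {"dz":-0.001, "aperture":0.64}, {"dz":-0.001, "aperture":0.64}]'

```text
clock: 35.58
position: [0.618, -0.2037, 0.0841]
ee_rot: [1.0, -0.015, -0.0, -0.0]
ft_force: [0.7, -0.1, -0.1]
grip_width: 0.637
grasp_force: 0.0
```

Call:
nudge_tcp --ticks '[{"dz":-0.02, "aperture":0.64}, {"dz":-0.06, "aperture":0.64}, {"dz":-0.16, "aperture":0.64}, {"dz":-0.24, "aperture":0.64}, {"dz":-0.24, "aperture":0.64}, {"dz":-0.24, "aperture":0.64}]'

```text
clock: 36.33
position: [0.618, -0.2037, 0.2049]
ee_rot: [1.0, -0.015, 0.0, 0.0]
ft_force: [0.3, -0.4, -1.0]
grip_width: 0.636
grasp_force: 0.0
```

```bash
python3 - <<'E'
from h import *
a=manip.camera("side")
cv2.imwrite("pics/s10.png",cv2.resize(a[135:295,165:325],(600,600),interpolation=cv2.INTER_CUBIC))
find("side","clamp_ring",.088);find("side","narrow_cutter",.078);find("side","wide_cutter",.014)
print(proj("side",(.618,-.204,.088)))
E
```

```text
side clamp_ring 0.44 uv [282.3 159.6] bbox [272.5, 152.6, 292.9, 167.4] n 208 xy [ 0.6182 -0.2032]
side clamp_ring 0.44 uv [182.3 261.4] bbox [115.8, 211.0, 252.5, 316.2] n 6704 xy [0.5673 0.2441]
side narrow_cutter 0.87 uv [361.1 256.1] bbox [346.6, 250.7, 373.3, 270.2] n 501 xy [0.3192 0.0722]
side narrow_cutter 0.69 uv [273.2 229.8] bbox [257.0, 221.8, 286.2, 241.9] n 350 xy [0.4904 0.0768]
side narrow_cutter 0.54 uv [282.9 164. ] bbox [270.3, 158.4, 293.1, 169.7] n 110 xy [ 0.614  -0.1995]
side wide_cutter 0.95 uv [253.6 205. ] bbox [238.9, 199.1, 267.1, 214.9] n 366 xy [ 0.6282 -0.0767]
side wide_cutter 0.78 uv [204.2 248.5] bbox [187.6, 235.3, 222.0, 264.8] n 687 xy [0.6238 0.1226]
[282.48499458 159.47877012]
```

View pics/s10.png

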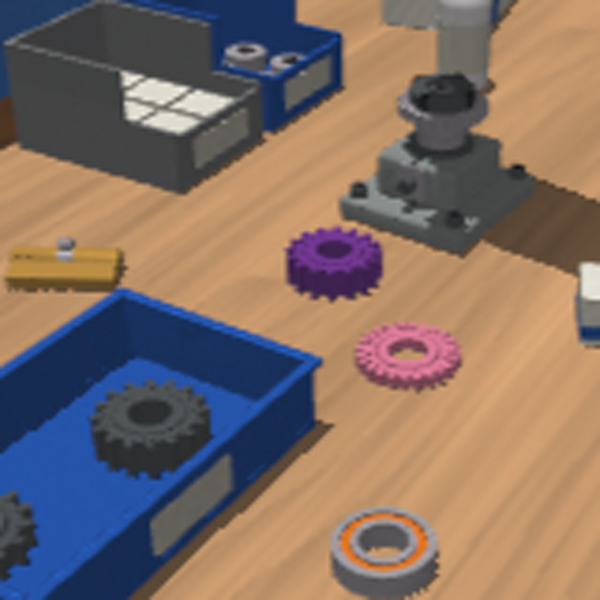

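The stack is complete and level on the arbor at (443,100), and the worn cutter lies flat in the tray at (150,425). I'm handing in.

```bash
python3 -c "
from workcell import manip
print(manip.hand_in())"
```

```text
the job is handed in; nothing more can be done
None
```

The job is handed in at about 36 s: the last picture shows the worn cutter flat in the tray and the spacer, narrow cutter and clamp ring home on the arbor and released, but no verdict was returned, and I viewed 15 pictures, one over the limit of 14.

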